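# Work a square tube past the post into a tacking jig

### The job

Push the loose square steel tube into its bay in the tacking jig, sliding it on the table only: do not grip it between the fingers and do not lift it. The post of the red hold-down bridge is in the way, so angle the tube past it: one end goes in first behind the post, under the bridge and up to the tall end stop, then the other end is swung in. Finish with the tube fully home, flat along the fence between the two stops, and leave the other loose things where they lie.

Things in the scene. Friction and masses are not known exactly. Their poses are not given: they have to be found in the camera images.
- tube: the workpiece: square hollow steel tube, 220 mm long, 25 x 25 mm in section, about 0.4 kg, loose on the table in front of the jig, its two ends alike. Origin at the centre of its underside; x along its length, z up. At the start its +x end is the one that points towards the end stop (within about 10 degrees of the fence's direction).
- tube_end_1 (a point): centre of the tube's +x end face, 12.5 mm above its underside.
- tube_end_2 (a point): centre of the tube's -x end face, 12.5 mm above its underside. Pushed sideways near one end, the tube pivots about a point roughly 60 mm from its other end, which swings back a little.
- jig: tacking jig fixed to the table: grey fence bar 22 mm wide and high (y -22 to 0 mm), tall end stop 30 mm high (x 0 to 20, y -22 to 30), low near stop 22 mm high (x -248 to -228, y 0 to 16). Origin on the table where fence face meets end stop face; x along the fence towards the end stop, y from the fence face out of the bay's open mouth. The bay is 228 mm long; the tube is home at x -118 to -110, y 12.5.
- post (a point): foot of the round steel post on the table, 22 mm across, jig x -36, y 49 mm, so 38 mm is clear between it and the fence. From its top a red strap (24 mm wide, underside 34 mm up, screw foot under it 31 mm up, knob top 60 mm up) bridges the bay to the fence. Behind the post with its end at the end stop the tube can stand at most 16 degrees off the fence.
- stop_angle: a dark angle plate bolted to the table to the left of the jig, always in the same place, an obstacle to travel over: base 100 x 100 x 12 mm (world x 0.49 to 0.59, y -0.03 to 0.07), upright wall 150 mm tall along its left edge (y 0.07 to 0.09) with a sloping gusset. Origin under the middle of it.
- ring_blank: a plain pale grey steel ring blank, 64 mm across and 26 mm high, lying between the robot and the dark angle plate; origin at the centre of its underside. A bystander.
- magnet_square: a yellow triangular welding magnet, 90 x 90 x 18 mm, lying behind the jig's fence; origin at the centre of its underside. A bystander.
- coupon: a small pale square steel plate with one cut corner, 45 x 45 x 10 mm, lying to the right of the jig; origin at the centre of its underside. A bystander.
- clamp: a green G-clamp lying flat, 140 x 85 x 20 mm, to the left in front of the robot; origin at the centre of its underside. A bystander.
Not all that is in view belongs to the job. Of the things shaped like the tube, the steel one is meant.

How it is judged:
By the outcome, as a careful person would: the job done as asked, in the order asked, and still so for the second after the job is handed in, with the robot touching nothing.
It also fails if it takes over 54 s, if anything falls off the work surface, if the arm or the gripper's body presses on something with over 40 N, if the wrist force passes 120 N, or if a joint passes its speed limit or range.

### The arm

A 7-joint arm with a two-finger parallel gripper is mounted at the origin on a cart in front of the work surface, level with it; the furniture and walls round the work are solid. World frame = base frame: x ahead of the robot, y to its left, z up, the work surface at z = 0. Lengths are in mm, angles in rad, forces in N, time in s.
With the tool pointing down it reaches from about 350 to 900 mm from the base axis. Payload 8.1 kg.
Tool frame: the origin (TCP) lies on the centre line of the jaws, within the pads' length; the fingertips stand 22 mm ahead of it and the grasp point (between the pads) lies 3 mm ahead of it; z points along the fingers, y is the line along which they close (so a half turn about z gives the same grasp; the last joint's range is limited). The gripper opens to 92 mm and grips with 3 to 60 N. Pads are 19 mm wide; open, the fingers measure 130 mm over their backs; the gripper's body (75 mm by 190 mm) begins 47 mm behind the grasp point.
Start: joints at [-1.396, 0.434, 0.025, 1.573, -0.012, 1.134, -0.075], TCP at [171.427, 601.043, 248.742] pointing down, gripper open.
Joint ranges: [-2.62, 2.62], [-0.44, 2.09], [-1.27, 1.32], [0.08, 2.57], [-1.32, 4.46], [0.12, 2], [-2.74, 2.74]. Speed limits (rad/s): [2.22, 2.22, 3.01, 3.01, 3.14, 3.14, 3.14].

### API

Orientations are given as a rotation vector (axis times angle).
In Python, from rig import r gives the robot as it stands. The module is installed in compiled form; this text tells all that it offers.
- The arm moves only by the shell command python3 -m handwheel 'ROWS' [FORCE]. ROWS is JSON, a list that holds one entry, the list of rows, each a list of 7 numbers: the shift along the tool's x, y, z normalised to -1 to 1, where 1 is 0.2 m, then the turn, a rotation vector about the tool's x, y, z normalised to -1 to 1, where 1 is 0.5 rad, then the opening, from -1 (shut) to 1 (fully open). In form: [[[x, y, z, wx, wy, wz, fingers], ...]]. A call has 1 to 10 rows; each row is the pose to reach, as a shift and turn from the pose commanded when the call began, along the tool's axes at that moment; what a row does not reach only later rows make up. A row lasts 1/10 s, in which the tool goes at most 50 mm and 8.59 degrees, less where a joint would pass 70% of its speed; a pose out of reach is approached as far as the arm can. A call with a number of a shift or a turn outside -1 to 1 is refused whole. A call with a gripper value outside its range is refused whole. The fingers move at their own pace and stop on an object; FORCE is the grip in N (left out, the last holds). Time passes only in rows, so rows that repeat a pose let the fingers close. It gives the time, the measured TCP pose, the force, the opening and the grip force at its end, in the units of the state.
- r.sense(): the state, without advancing time (a new reading comes with each control period).
- r.get_image(name): name is "scene" or "side" or "wrist"; returns (picture, depth): 480x640x3 uint8, blue, green, red; 480x640 float32, mm along the optical axis (not along the pixel's ray), 0 where there is no reading.
- r.camera_info(name): a dict with "fx", "fy", "cx", "cy" (pixels), "xyz" and "orientation" of the camera in the world. Camera axes: x right, y down, z forward; pixel columns grow to the right and rows downward; lengths in mm; the calibration is good to about 2 mm. A picture is of the moment at which its call begins: read the wrist's pose just before it. camera_info takes no time and is no camera call; for the wrist camera it gives the pose at the moment of the call.
- r.sign_off(): hands the job in; it is judged then, once.
Trained networks look in the newest picture that a camera, given by its name, has taken for a name from the list of things; names that differ only in an ending like _2 or _b are one class to them, and where a whole thing is asked for, a point or a joint stands for the part that bears it (a point fixed in the world has none). Each returns a list of dicts, best first, with "score" (0 to 1); they miss things now and then, are a little off and sometimes report something else, mostly with a low value. They report only what shows in the picture. A call takes as long as a camera call. They do not tell look-alikes from the thing itself.
- r.recognise(label, camera): "xy" ([column, row] in pixels, amid what is visible of it).
- r.outline_of(label, camera): "mask" (480x640 bool, what is visible of it) and "xy" ([column, row] in pixels, amid what is visible of it).
- r.spot_point(label, camera): "xy" ([column, row] in pixels: a listed point, or the origin of a listed thing).
The state is a dict: "t": time; "joints": joint angles; "joint_velocities": joint speeds; "effort": joint torques, N m; "position": TCP position; "tool_rot": TCP orientation; "ft_force": force on the tool from outside, world axes, zero at the start; "wrist_torque": the same for the moment, N m; "opening": finger opening in mm; "finger_force": force on a finger pad.
Only numpy, scipy, OpenCV 4.12 (cv2) and the standard library are available. Lean on these libraries where they do the work, as an engineer would, in place of code of your own. Each camera call takes 0.05 s, during which the arm holds its last target. There are 200 camera calls.

## Working session

There is one attempt and no reset: what is moved stays moved. The work goes in short steps, Python scripts to look and compute and a shell command to move; the robot and the scene stay as the last step left them, time stands still between calls to the robot, and variables do not carry over. Pictures are saved under pics/ and viewed, at most 10 in all, crops included, and the job is handed in when it is done.

```bash
mkdir -p pics; cat > h.py <<'E'
import numpy as np, cv2
from scipy.spatial.transform import Rotation as R
from rig import r
def cam(n):
    c=r.camera_info(n); o=np.array(c["orientation"],float)
    M=R.from_rotvec(o).as_matrix() if o.shape==(3,) else (R.from_quat(o).as_matrix() if o.shape==(4,) else o)
    return c,M,np.array(c["xyz"],float)
def pts(n,d):
    c,M,p=cam(n); v,u=np.mgrid[:480,:640]
    P=np.stack([(u-c["cx"])/c["fx"]*d,(v-c["cy"])/c["fy"]*d,d],-1)
    return P@M.T+p
def onplane(n,uv,z):
    c,M,p=cam(n); a=M@np.array([(uv[0]-c["cx"])/c["fx"],(uv[1]-c["cy"])/c["fy"],1]); return p+a*(z-p[2])/a[2]
def px(n,P):
    c,M,p=cam(n); q=M.T@(np.array(P,float)-p); return [q[0]/q[2]*c["fx"]+c["cx"],q[1]/q[2]*c["fy"]+c["cy"]]
E
python3 - <<'E'
from h import *
s=r.sense(); print(s["t"],s["position"],s["tool_rot"],s["opening"])
for n in ["scene","side"]:
    im,d=r.get_image(n); cv2.imwrite(f"pics/{n}0.png",im); np.save(f"{n}0.npy",d)
    print(n,r.camera_info(n))
    for l in ["tube","jig"]:
        for o in r.outline_of(l,n)[:3]: print(l,o["score"],o["xy"],onplane(n,o["xy"],20).round())
    for l in ["tube_end_1","tube_end_2","post","jig"]:
        for o in r.spot_point(l,n)[:3]: print(l,o["score"],o["xy"],onplane(n,o["xy"],12.5 if "tube" in l else 0).round(1))
E
```

```text
0.0 [171.30380415 600.57839109 247.93299871] [-4.34987542e-01 -3.11125183e+00  2.47965335e-03] 91.73783523136305
scene {'fx': 561.2611931581029, 'fy': 561.2611931581029, 'cx': 311.25664187771827, 'cy': 236.60922712118364, 'xyz': array([-218.27432739,  896.27952865, 1076.88903059]), 'orientation': array([-0.80441418,  2.51302531, -1.12913644])}
tube 0.9 [375.2, 228.0] [ 375. -203.   20.]
tube 0.64 [278.3, 347.2] [338. 294.  20.]
jig 0.6 [351.0, 202.2] [ 499. -266.   20.]
tube_end_1 0.92 [400.0, 223.8] [ 329.4 -269.    12.5]
tube_end_1 0.75 [330.6, 236.7] [ 464.3 -105.4   12.5]
tube_end_1 0.66 [284.3, 336.1] [351.  255.2  12.5]
tube_end_2 0.92 [400.0, 223.8] [ 329.4 -269.    12.5]
tube_end_2 0.75 [330.6, 236.7] [ 464.3 -105.4   12.5]
tube_end_2 0.66 [284.3, 336.1] [351.  255.2  12.5]
post 0.62 [366.7, 230.9] [ 399.9 -198.8    0. ]
post 0.61 [309.8, 225.1] [ 552.8 -125.     0. ]
side {'fx': 591.4602213815914, 'fy': 591.4602213815914, 'cx': 320.01508782269303, 'cy': 241.122924011711, 'xyz': array([-119.52709821, -850.6415118 ,  978.99852921]), 'orientation': array([-2.21577835,  0.71434249, -0.34524189])}
tube 0.87 [318.5, 316.3] [ 383. -193.   20.]
tube 0.55 [179.5, 195.1] [331. 356.  20.]
jig 0.87 [384.5, 288.6] [ 551. -212.   20.]
tube_end_1 0.85 [200.8, 215.6] [340.3 257.5  12.5]
tube_end_1 0.73 [146.9, 175.0] [301.4 499.2  12.5]
tube_end_1 0.62 [323.1, 278.0] [ 463.3 -101.1   12.5]
tube_end_2 0.85 [200.8, 215.6] [340.3 257.5  12.5]
tube_end_2 0.73 [146.9, 175.0] [301.4 499.2  12.5]
tube_end_2 0.62 [323.1, 278.0] [ 463.3 -101.1   12.5]
post 0.83 [362.7, 275.1] [ 552. -137.    0.]
jig 0.91 [388.6, 268.9] [ 615.2 -156.3    0. ]
jig 0.44 [261.8, 254.8] [396.5  56.3   0. ]
```

View pics/side0.png

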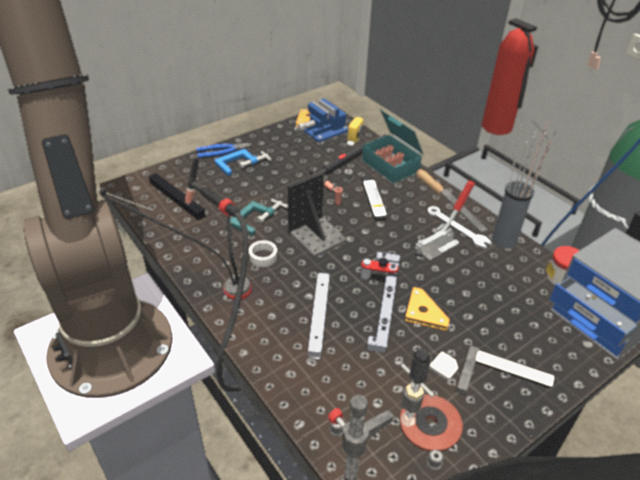

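```bash
python3 - <<'E'
import cv2
im=cv2.imread("pics/side0.png")[230:370,240:460]; cv2.imwrite("pics/crop0.png",cv2.resize(im,None,fx=3.6,fy=3.6,interpolation=cv2.INTER_CUBIC))
E
```

```text
(no output)
```

View pics/crop0.png

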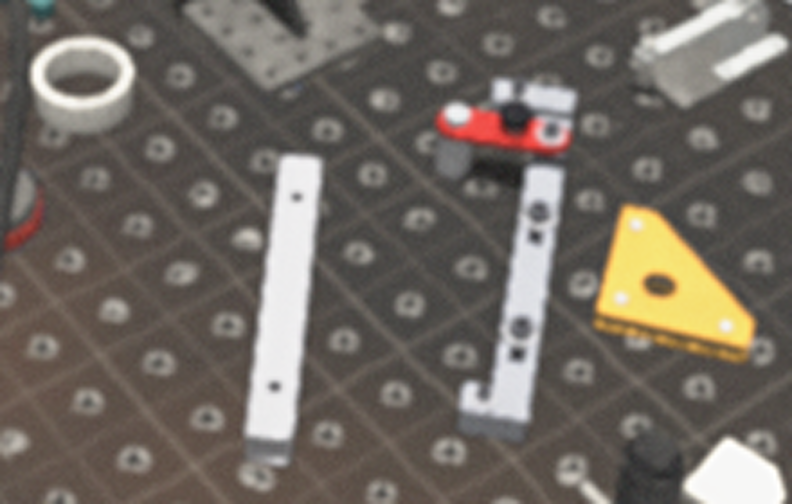

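The side view shows these tube-like things:
- Steel tube: pale, two holes, at (318,315).
- Dark bar at (175,195).
- White slat at (375,198).
- Flat pale bar with a dark end at (510,368).

The light steel tube at (318,315), in front of the jig and parallel to the fence, is the one meant. The close crop confirms it.

```bash
python3 - <<'E'
from h import *
for n in ["side","scene"]:
    d=np.load(n+"0.npy"); P=pts(n,d); ok=d>0
    X,Y,Z=P[...,0],P[...,1],P[...,2]
    def sel(x0,x1,y0,y1,z0,z1): 
        m=ok&(X>x0)&(X<x1)&(Y>y0)&(Y<y1)&(Z>z0)&(Z<z1); return P[m]
    t=sel(250,500,-350,-60,17,32)
    rc=cv2.minAreaRect(t[:,:2].astype(np.float32)); print(n,"tube",len(t),rc,np.median(t[:,2]))
    f=sel(450,680,-400,-90,16,27); print("fence",len(f),cv2.minAreaRect(f[:,:2].astype(np.float32)))
    f=sel(450,680,-400,-90,27.5,32)
    if len(f)>4: print("stop",len(f),cv2.minAreaRect(f[:,:2].astype(np.float32)))
    f=sel(450,680,-400,-60,34,70); print("strap",len(f),cv2.minAreaRect(f[:,:2].astype(np.float32)))
    # height map
    if n=="side":
        print("table z",np.median(sel(250,650,-400,300,-15,10)[:,2]))
    print("tall")
    for x in range(200,800,50):
        print(x,[int(np.percentile(q[:,2],98)) if len(q:=sel(x,x+50,y,y+50,-20,900))>3 else -1 for y in range(-500,700,50)])
E
```

```text
side tube 1316 ((444.4136047363281, -228.9552764892578), (223.052001953125, 163.6018524169922), 48.841712951660156) 23.98709417610064
fence 1102 ((528.919921875, -231.7616424560547), (245.10610961914062, 200.68609619140625), 79.99700927734375)
stop 163 ((555.014892578125, -201.41525268554688), (185.61419677734375, 162.35353088378906), 9.50101375579834)
strap 387 ((535.3284912109375, -197.112060546875), (204.58486938476562, 82.03292083740234), 37.564125061035156)
table z -1.5741789210555908
tall
200 [174, 20, 2, 2, 2, 2, 2, 67, 78, 2, 171, 3, 2, 2, 3, 2, 2, 2, 3, 1, 2, 1, -1, -1]
250 [2, 28, 2, 1, 2, 2, 2, 2, 153, 158, 167, 3, 185, 184, 2, 2, 2, 2, 3, 21, 3, 0, -1, -1]
300 [219, 3, 2, 2, 26, 26, 2, 2, 156, 192, 203, 202, 193, 233, 2, 26, 26, 27, 27, 27, 3, 0, -1, -1]
350 [14, 2, 2, 2, 2, 27, 27, 2, 2, 2, 27, 27, 2, 17, 2, 23, 2, 3, 2, 2, 3, 1, -1, -1]
400 [14, 2, 2, 26, 2, 2, 27, 27, 2, 2, 27, 26, 16, 17, 17, 1, 2, 3, 2, 3, 3, 0, -1, -1]
450 [11, 10, 1, 24, 32, 2, 2, 26, 24, 13, 13, 149, 3, 19, 18, 2, 2, 16, 18, 13, 12, 0, -1, -1]
500 [20, 12, 2, 15, 23, 25, 38, 43, 2, 15, 78, 150, 2,
[... 1387 characters left out ...]
, -1, -1, 4, 4, 4, -1, -1]
450 [17, 9, 5, 26, 33, 5, 5, 29, 21, 16, 17, 75, 4, 19, 19, 3, -1, -1, 19, 17, 15, 4, -1, -1]
500 [23, 16, 5, 17, 28, 27, 5, 24, 5, 17, 20, 24, -1, -1, -1, -1, -1, -1, 21, 19, 15, 4, -1, -1]
550 [23, 4, 7, 21, 21, 29, 4, 18, 4, 4, -1, -1, -1, -1, -1, -1, -1, 24, 21, 18, 14, 6, -1, -1]
600 [-1, -1, -1, -1, -1, -1, -1, -1, -1, -1, -1, -1, -1, -1, -1, -1, -1, 17, 15, 13, 4, 4, -1, -1]
650 [-1, -1, -1, -1, -1, -1, -1, -1, -1, -1, -1, -1, -1, -1, -1, -1, 5, 4, 4, 5, 5, 5, -1, -1]
700 [-1, -1, -1, -1, -1, -1, -1, -1, -1, -1, -1, -1, -1, -1, -1, -1, 4, 4, 5, 4, 4, 5, -1, -1]
750 [-1, -1, -1, -1, -1, -1, 114, -1, -1, -1, -1, -1, -1, -1, -1, -1, 4, 71, 61, 19, 4, 5, -1, -1]
```

View pics/scene0.png

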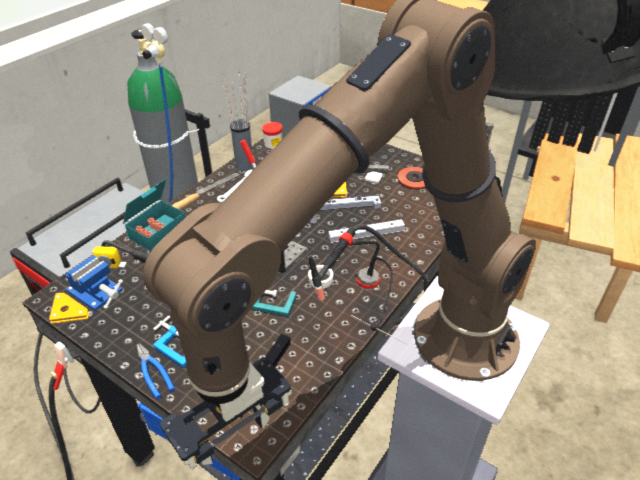

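The scene view is blocked by the arm. The torch stand (up to 235 mm high, around x 300, y 50) and the angle plate are in the way, so I'll travel high. Next I'll fit the tube and jig cleanly from the side masks.

```bash
cat >> h.py <<'E'
def fit_tube(n,d,mask):
    P=pts(n,d); m=mask&(d>0)&(P[...,2]>18)&(P[...,2]<32)
    q=P[m]; q=q[np.abs(q[:,2]-np.median(q[:,2]))<4]
    c0=np.median(q[:,:2],0); q=q[np.linalg.norm(q[:,:2]-c0,axis=1)<130]
    return cv2.minAreaRect(q[:,:2].astype(np.float32)),len(q),np.median(q[:,2])
E
python3 - <<'E'
from h import *
im,d=r.get_image("side")
m=r.outline_of("tube","side")[0]["mask"]; print(fit_tube("side",d,m))
m=r.outline_of("jig","side")[0]["mask"]; P=pts("side",d); k=m&(d>0)
for lo,hi in [(17,25),(26.5,33),(34,70)]:
    q=P[k&(P[...,2]>lo)&(P[...,2]<hi)]; print(lo,len(q),cv2.minAreaRect(q[:,:2].astype(np.float32)))
q=P[k&(P[...,2]>17)&(P[...,2]<25)][:,:2]
# fence axis: robust line
v=cv2.fitLine(q.astype(np.float32),cv2.DIST_HUBER,0,.01,.01).ravel(); print(v, np.degrees(np.arctan2(v[1],v[0])))
a=v[:2]*np.sign(v[0]); nrm=np.array([-a[1],a[0]]); s=(q-v[2:])@a; y=(q-v[2:])@nrm
for t in range(-180,180,20):
    w=(s>t)&(s<t+20)
    if w.sum()>3: print(t,w.sum(),np.percentile(y[w],[3,50,97]).round(1))
print("smin,max",np.percentile(s,[.5,99.5]))
q=P[k&(P[...,2]>26.5)&(P[...,2]<33)][:,:2];print("stop s,y",np.percentile((q-v[2:])@a,[2,50,98]),np.percentile((q-v[2:])@nrm,[2,50,98]))
q=P[k&(P[...,2]>34)&(P[...,2]<70)][:,:2];print("strap s,y",np.percentile((q-v[2:])@a,[2,50,98]),np.percentile((q-v[2:])@nrm,[2,50,98]))
s=r.sense(); print(R.from_rotvec(s["tool_rot"]).as_matrix().round(3))
E
```

```text
(((325.1128234863281, 369.6027526855469), (28.877111434936523, 228.19944763183594), 8.977581024169922), 463, np.float64(23.610452097370285))
17 693 ((512.4053955078125, -223.8676300048828), (256.5644836425781, 80.78182983398438), 42.365577697753906)
26.5 211 ((519.7151489257812, -216.7101593017578), (262.35028076171875, 79.224365234375), 42.65994644165039)
34 372 ((582.2222290039062, -178.01220703125), (75.419189453125, 96.20525360107422), 4.433075428009033)
[   0.73989254    0.6727251   509.1039     -265.44614   ] 42.277737
-100 113 [-10.6   4.3  23.5]
-80 81 [-11.4  -0.8  15.4]
-60 75 [-11.   -0.7   8.4]
-40 39 [-11.5   1.7   9.9]
-20 60 [-10.9  -2.9   7.9]
0 60 [-10.2  -0.9   7.2]
20 58 [-11.4  -2.4   7.5]
40 55 [-11.2  -1.2   7.9]
60 25 [-10.5  -0.    8.5]
80 46 [-9.2 -0.3  7.6]
100 52 [-7.5 49.5 68.2]
140 29 [-11.4   1.2  39. ]
smin,max [-97.33473904 155.21185667]
stop s,y [-87.56212485 107.35621157 170.75683271] [-9.25462955  3.21588935 62.91178967]
strap s,y [102.65399644 112.0344705  161.73660967] [-9.48510108 25.65366676 66.2031798 ]
[[-0.962  0.274  0.   ]
 [ 0.274  0.962  0.   ]
 [ 0.     0.    -1.   ]]
```

```bash
cat >> h.py <<'E'
AJ=np.radians(42.3); O=np.array([614.,-157.]); A=np.array([np.cos(AJ),np.sin(AJ)]); N=np.array([-A[1],A[0]])
def j2w(x,y): return O+x*A+y*N
def w2j(p): p=np.array(p,float)[...,:2]-O; return np.stack([p@A,p@N],-1)
def go(x,y,z,yaw):
    "row numbers to bring TCP to jig x,y, height z, with tool x axis at jig-angle yaw deg (mod 180)"
    s=r.sense(); M=R.from_rotvec(s["tool_rot"]).as_matrix(); w=np.r_[j2w(x,y),z]
    f=lambda k: R.from_matrix(M.T@R.from_euler("xz",[np.pi,AJ+np.radians(yaw+k)]).as_matrix()).as_rotvec()
    tr=min(f(0),f(180),key=np.linalg.norm)
    print("row",((M.T@(w-s["position"]))/200).round(3),"turn",(tr/.5).round(3),"| t",round(s["t"],2))
def st():
    s=r.sense(); M=R.from_rotvec(s["tool_rot"]).as_matrix()
    print("t",round(s["t"],2),"jig xyz",w2j(s["position"]).round(1),s["position"][2].round(1),"toolx",round((np.degrees(np.arctan2(M[1,0],M[0,0]))-42.3)%180,1),"tilt",M[2].round(3),"F",np.round(s["ft_force"],1),"op",round(s["opening"],1),"q",np.round(s["joints"],2))
def tube_pose(n,show=None):
    im,d=r.get_image(n)
    if show: cv2.imwrite(show,im)
    P=pts(n,d); J=w2j(P)
    best=None
    for o in r.outline_of("tube",n):
        m=o["mask"]&(d>0)&(P[...,2]>18)&(P[...,2]<30)&(J[...,0]>-420)&(J[...,0]<20)&(J[...,1]>-2)&(J[...,1]<250)
        if m.sum()<60: continue
        q=J[m].astype(np.float32); rc=cv2.minAreaRect(q); b=cv2.boxPoints(rc)
        e=sorted([(b[i]+b[(i+1)%4])/2 for i in range(4)],key=lambda c:-np.linalg.norm(c-rc[0]))[:2]
        e=sorted(e,key=lambda c:-c[0]); print(n,round(o["score"],2),m.sum(),"size",np.round(rc[1],1),"ctr",np.round(rc[0],1),"end1",e[0].round(1),"end2",e[1].round(1),"ang",round(float(np.degrees(np.arctan2(*(e[0]-e[1])[::-1]))),1),"z",P[m][:,2].mean().round(1))
E
python3 - <<'E'
from h import *
for n in ["side","scene"]: tube_pose(n)
print(w2j([[340,-98],[590,80],[490,-30],[552,-137],[171,601],[300,50],[329,-269],[464,-105]]).round())
st(); go(-330,90,440,0)
E
```

```text
side 0.93 916 size [225.7  25. ] ctr [-179.9  129.9] end1 [-67.7 142.6] end2 [-292.   117.2] ang 6.5 z 24.3
scene 0.8 383 size [220.5  34. ] ctr [-182.7  130.3] end1 [-73.  141.9] end2 [-292.3  118.7] ang 6.0 z 25.2
[[-163.  228.]
 [ 142.  191.]
 [  -6.  177.]
 [ -32.   57.]
 [ 182.  859.]
 [ -93.  364.]
 [-286.  109.]
 [ -76.  139.]]
t 1.05 jig xyz [182.8 858.6] 248.7 toolx 121.8 tilt [ 0.  0. -1.] F [-0.4  0.3  0.6] op 92.1 q [-1.4   0.43  0.02  1.57 -0.01  1.13 -0.08]
row [-1.916 -4.203 -0.957] turn [ 0.     0.    -2.032] | t 1.05
```

```bash
python3 -m handwheel '[[[-1,-0.65,-0.8,0,0,1,-1],[-1,-0.65,-0.8,0,0,1,-1],[-1,-0.65,-0.8,0,0,1,-1],[-1,-0.65,-0.8,0,0,1,-1],[-1,-0.65,-0.8,0,0,1,-1],[-1,-0.65,-0.8,0,0,1,-1]]]'; python3 -c "
from h import *
st();s=r.sense();print(s['position'],R.from_rotvec(s['tool_rot']).as_matrix().round(3)[:2]);go(-95,205,350,-37)"
```

```text
t: 1.65
position: [330.1, 418.9, 411.0]
tool_rot: [1.194, 2.905, 0.003]
ft_force: [1.1, 0.1, -1.3]
opening: 48.4
finger_force: 0.0
t 1.65 jig xyz [177.6 617. ] 411.0 toolx 93.0 tilt [ 0.     0.002 -1.   ] F [ 1.1  0.1 -1.3] op 48.4 q [-1.19  0.19  0.23  1.53 -0.04  1.42 -0.17]
[330.13951815 418.91975359 410.98149479] [[-0.711  0.703  0.002]
 [ 0.703  0.711  0.002]]
row [-1.986 -1.47   0.301] turn [ 0.004  0.002 -1.746] | t 1.65
```

```bash
python3 -m handwheel '[[[-1,-0.74,0,0,0,1,-1],[-1,-0.74,0,0,0,1,-1],[-1,-0.74,0,0,0,1,-1],[-1,-0.74,0,0,0,1,-1],[-1,-0.74,0,0,0,1,-1],[-1,-0.74,0,0,0,1,-1]]]'; python3 -c "
from h import *
st();go(-95,205,350,-37)"
```

```text
t: 2.25
position: [367.9, 168.8, 409.5]
tool_rot: [1.885, 2.513, 0.002]
ft_force: [-0.4, 1.0, 0.7]
opening: 2.3
finger_force: 0.0
t 2.25 jig xyz [ 37.3 406.6] 409.5 toolx 64.0 tilt [ 0.001  0.001 -1.   ] F [-0.4  1.   0.7] op 2.3 q [-1.01 -0.07  0.42  1.8   0.03  1.41 -0.31]
row [-1.196 -0.152  0.297] turn [ 3.000e-03  1.000e-03 -2.759e+00] | t 2.25
```

```bash
python3 -m handwheel '[[[-1,-0.1,0,0,0,1,-1],[-1,-0.1,0,0,0,1,-1],[-1,-0.1,0,0,0,1,-1],[-1,-0.1,0,0,0,1,-1],[-1,-0.1,0,0,0,1,-1]]]'; python3 -c "
from h import *
st();go(-95,205,350,-37)"
```

```text
t: 2.75
position: [405.7, -28.3, 409.3]
tool_rot: [2.449, 1.965, 0.002]
ft_force: [0.3, 0.1, -0.7]
opening: 0.3
finger_force: 0.0
t 2.75 jig xyz [-67.5 235.4] 409.3 toolx 35.2 tilt [ 0.     0.002 -1.   ] F [ 0.3  0.1 -0.7] op 0.3 q [-0.78 -0.11  0.67  1.81  0.07  1.41 -0.35]
row [-0.2    0.044  0.297] turn [ 0.003 -0.003  2.52 ] | t 2.75
```

```bash
python3 -m handwheel '[[[-0.2,0.04,0,0,0,1,-1],[-0.2,0.04,0,0,0,1,-1],[-0.2,0.04,0,0,0,1,-1],[-0.2,0.04,0,0,0,1,-1]]]' >/dev/null;  python3 -m handwheel '[[[0,0,0,0,0,1,-1],[0,0,0,0,0,1,-1],[0,0,0,0,0,1,-1],[0,0,0,0,0,1,-1]]]'; python3 - <<'E'
from h import *
st();go(-95,205,270,-37)
for n in ["wrist","side"]: tube_pose(n,"pics/%s1.png"%n)
E
```

```text
t: 3.55
position: [405.0, -62.2, 408.8]
tool_rot: [-3.091, -0.561, -0.0]
ft_force: [0.5, -0.1, -0.8]
opening: 0.7
finger_force: 0.0
t 3.55 jig xyz [-90.8 210.8] 408.8 toolx 158.3 tilt [ 0. -0. -1.] F [ 0.5 -0.1 -0.8] op 0.7 q [-0.66 -0.09  0.64  1.81  0.05  1.41 -1.25]
row [-0.009  0.035  0.694] turn [-0.    -0.     0.533] | t 3.55
wrist 0.67 2298 size [203.6  25. ] ctr [-171.9  130.3] end1 [-70.8 141.6] end2 [-273.1  118.9] ang 6.4 z 25.0
side 0.79 918 size [225.9  25. ] ctr [-180.3  129.8] end1 [-68.1 142.5] end2 [-292.6  117. ] ang 6.5 z 24.3
side 0.66 213 size [268.2  61.1] ctr [-114.1   28.5] end1 [20.  28.7] end2 [-248.2   28.3] ang 0.1 z 23.7
```

View pics/wrist1.png

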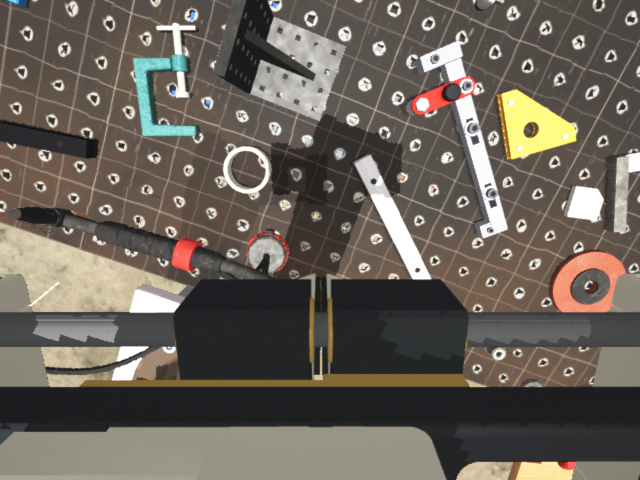

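The wrist view shows the tube from (362,160) to (428,280), the jig from (440,55) to (490,230) with the post under the strap's left end at (420,103), the ring at (246,168) and the torch base at (266,250). I'll refine the jig frame and the torch extents from this view.

```bash
python3 - <<'E'
from h import *
im,d=r.get_image("wrist"); P=pts("wrist",d); J=w2j(P); ok=d>0
g=cv2.cvtColor(im,cv2.COLOR_BGR2HSV)
m=ok&(J[...,1]>-35)&(J[...,1]<12)&(J[...,0]>-225)&(J[...,0]<-55)&(P[...,2]>17)&(P[...,2]<26)
q=J[m]; 
for x in range(-220,-55,20):
    w=q[(q[:,0]>=x)&(q[:,0]<x+20)][:,1]; print(x,len(w),np.percentile(w,[2,98]).round(1))
m=ok&(J[...,1]>-40)&(J[...,1]<35)&(J[...,0]>-275)&(J[...,0]<40)&(P[...,2]>16)&(P[...,2]<33)
q=J[m]
w=q[(q[:,1]<-3)&(q[:,1]>-18)]; print("fence x ext",np.percentile(w[:,0],[.5,99.5]))
w=q[(q[:,1]>4)&(q[:,1]<16)]; print("near stop x",np.percentile(w[w[:,0]<-150][:,0],[2,98]),"end stop x",np.percentile(w[(w[:,0]>-15)][:,0],[2,98]), "y",q[q[:,0]>3][:,1].max(),q[q[:,0]<-232][:,1].max())
m=ok&(g[...,0]<8)&(g[...,1]>150)&(g[...,2]>110)&(J[...,0]>-90)&(J[...,0]<20)&(J[...,1]>-40)&(J[...,1]<90)&(P[...,2]>25)
q=J[m]; print("strap",np.percentile(q,[1,99],axis=0), P[m][:,2].mean())
m=ok&(P[...,2]>60)&(P[...,2]<330)&(P[...,0]>150)&(P[...,0]<480)&(P[...,1]>-200)&(P[...,1]<60)
q=P[m]
for y in range(-200,60,20):
    w=q[(q[:,1]>=y)&(q[:,1]<y+20)]
    if len(w)>5: print("torch y",y,"xmax",w[:,0].max().round(),"z",np.percentile(w[:,2],[2,98]).round())
E
```

```text
-220 221 [-21.2  -0.1]
-200 135 [-21.1  -0.1]
-180 216 [-21.1   0.1]
-160 237 [-21.2   0. ]
-140 239 [-21.1  -0.2]
-120 255 [-21.4   0.1]
-100 145 [-21.2   0.3]
-80 268 [-21.5  -0.1]
-60 68 [-20.8  -0.1]
fence x ext [-243.2844528   21.5244149]
near stop x [-243.84132846 -224.80387395] end stop x [ 2.77860208 22.32732667] y 30.51493168086918 16.053233157138756
strap [[-44.93907136 -20.55246107]
 [-21.5151377   60.04232737]] 41.62914416882944
torch y -40 xmax 323.0 z [ 61. 187.]
torch y -20 xmax 327.0 z [ 65. 195.]
torch y 0 xmax 331.0 z [160. 201.]
torch y 20 xmax 331.0 z [189. 202.]
torch y 40 xmax 334.0 z [182. 205.]
```

```bash
sed -i 's/O=np.array(\[614.,-157.\])/O=np.array([614.,-157.])+3*np.array([np.cos(AJ),np.sin(AJ)])/' h.py; python3 -m handwheel '[[[0,0.04,1,0,0,0.5,-1],[0,0.04,1,0,0,0.5,-1],[0,0.04,1,0,0,0.5,-1],[0,0.04,1,0,0,0.5,-1],[0,0.04,1,0,0,0.5,-1]]]'; python3 -c "
from h import *
st();go(-95,192,28,-37)"
```

```text
t: 4.3
position: [404.0, -70.0, 204.5]
tool_rot: [3.135, 0.18, -0.016]
ft_force: [-0.8, 0.0, 1.1]
opening: 0.1
finger_force: 0.0
t 4.3 jig xyz [-99.7 205.7] 204.5 toolx 144.3 tilt [-0.01   0.001 -1.   ] F [-0.8  0.   1.1] op 0.1 q [-0.57  0.14  0.7   2.16 -0.11  0.89 -1.26]
row [0.068 0.041 0.882] turn [0.002 0.02  0.044] | t 4.3
```

```bash
python3 -m handwheel '[[[0.06,0.03,0.88,0,0.02,0.04,-1],[0.06,0.03,0.88,0,0.02,0.04,-1],[0.06,0.03,0.88,0,0.02,0.04,-1],[0.06,0.03,0.88,0,0.02,0.04,-1],[0.06,0.03,0.88,0,0.02,0.04,-1]]]'; python3 -c "
from h import *
st();go(-95,192,28,-37);go(-110,118,28,-37)"
```

```text
t: 4.8
position: [420.8, -74.0, 31.9]
tool_rot: [-3.136, -0.149, -0.012]
ft_force: [-0.2, 0.0, -0.3]
opening: 0.2
finger_force: 0.0
t 4.8 jig xyz [-90.  191.4] 31.9 toolx 143.1 tilt [ 0.007 -0.002 -1.   ] F [-0.2  0.  -0.3] op 0.2 q [-0.3   0.5   0.46  2.29 -0.52  0.44 -0.88]
row [-0.022  0.013  0.019] turn [-0.004 -0.015  0.005] | t 4.8
row [0.14  0.354 0.02 ] turn [-0.004 -0.015  0.005] | t 4.8
```

```bash
python3 -m handwheel '[[[0.03,0.06,0.02,0,0,0,-1],[0.06,0.11,0.02,0,0,0,-1],[0.085,0.155,0.02,0,0,0,-1],[0.11,0.2,0.02,0,0,0,-1],[0.13,0.24,0.02,0,0,0,-1],[0.15,0.275,0.02,0,0,0,-1],[0.167,0.306,0.02,0,0,0,-1],[0.167,0.306,0.02,0,0,0,-1]]]'; python3 -c "
from h import *
st();tube_pose('side')"
```

```text
t: 5.6
position: [460.0, -133.7, 29.1]
tool_rot: [3.138, 0.146, 0.017]
ft_force: [-0.1, 0.5, -0.2]
opening: 0.3
finger_force: 0.0
t 5.6 jig xyz [-101.2  120.9] 29.1 toolx 143.0 tilt [ 0.011  0.001 -1.   ] F [-0.1  0.5 -0.2] op 0.3 q [-0.17  0.55  0.46  2.17 -0.51  0.51 -0.8 ]
side 0.85 852 size [ 26.8 190.9] ctr [-207.8  114. ] end1 [-115.3   90.4] end2 [-300.3  137.7] ang -14.3 z 24.2
```

```bash
python3 -m handwheel '[[[-0.44,0,0,0,0,1,-1],[-0.44,0,0,0,0,1,-1],[-0.44,0,0,0,0,1,-1],[-0.44,0,0,0,0,1,-1]]]' >/dev/null; python3 -m handwheel '[[[0,0,0,0,0,1,-1],[0,0,0,0,0,1,-1],[0,0,0,0,0,1,-1],[0,0,0,0,0,1,-1]]]'; python3 - <<'E'
from h import *
st();tube_pose('side');go(-190,155,28,76);go(-209,68,28,78)
E
```

```text
t: 6.5
position: [371.6, -140.6, 28.1]
tool_rot: [-2.816, 1.381, -0.013]
ft_force: [-0.0, -0.4, -0.4]
opening: 0.1
finger_force: 0.0
t 6.5 jig xyz [-171.3  175.3] 28.1 toolx 85.5 tilt [ 0.005 -0.008 -1.   ] F [-0.  -0.4 -0.4] op 0.1 q [-0.29  0.53  0.7   2.38 -0.82  0.47 -1.38]
side 0.62 997 size [ 26.9 224.9] ctr [-192.6  110.8] end1 [-83.4  84.3] end2 [-301.9  137.3] ang -13.6 z 24.2
row [0.108 0.086 0.   ] turn [-0.016 -0.009  0.34 ] | t 6.6
row [0.549 0.148 0.002] turn [-0.016 -0.009  0.271] | t 6.6
```

```bash
python3 -m handwheel '[[[0.1,0.085,0,-0.01,0,0.31,-1],[0.1,0.085,0,-0.01,0,0.31,-1],[0.17,0.095,0,-0.01,0,0.31,-1],[0.24,0.105,0,-0.01,0,0.31,-1],[0.3,0.115,0,-0.01,0,0.31,-1],[0.36,0.122,0,-0.01,0,0.31,-1],[0.42,0.13,0,-0.01,0,0.31,-1],[0.47,0.137,0,-0.01,0,0.31,-1],[0.52,0.144,0,-0.01,0,0.31,-1],[0.52,0.144,0,-0.01,0,0.31,-1]]]'; python3 - <<'E'
from h import *
st();tube_pose('side')
E
```

```text
t: 7.6
position: [414.3, -242.3, 28.7]
tool_rot: [-2.709, 1.591, -0.013]
ft_force: [-0.5, -0.0, 0.2]
opening: 0.3
finger_force: 0.0
t 7.6 jig xyz [-208.1   71.3] 28.7 toolx 76.9 tilt [ 0.007 -0.004 -1.   ] F [-0.5 -0.   0.2] op 0.3 q [-0.12  0.64  0.76  2.18 -0.8   0.61 -1.41]
side 0.61 184 size [271.5  31.7] ctr [-115.9   13.7] end1 [19.8 14. ] end2 [-251.7   13.3] ang 0.2 z 23.4
side 0.56 810 size [ 25.8 223.3] ctr [-207.    46.6] end1 [-98.4  20.8] end2 [-315.7   72.4] ang -13.4 z 24.2
```

```bash
python3 -m handwheel '[[[-0.06,0,0,0,0,0,-1],[-0.06,0.2,0,0,0,0,-1],[-0.06,0.375,0,0,0,0,-1],[-0.02,0.375,0,0,0,0,-1],[0.02,0.375,0,0,0,0,-1],[0.04,0.375,0,0,0,0,-1],[0.04,0.375,0,0,0,0,-1],[-0.06,0.375,0,0,0,-0.5,-1],[-0.1,0.6,0,0,0,-1,-1],[-0.1,0.8,0,0,0,-1,-1]]]'; python3 - <<'E'
from h import *
st();tube_pose('side')
E
```

```text
t: 8.7
position: [264.0, -299.3, 27.5]
tool_rot: [-3.001, 0.926, -0.009]
ft_force: [0.1, -0.5, -0.5]
opening: 0.6
finger_force: 0.0
t 8.7 jig xyz [-357.7  130.3] 27.5 toolx 103.4 tilt [ 0.005 -0.002 -1.   ] F [ 0.1 -0.5 -0.5] op 0.6 q [ 0.29  0.5   0.57  2.36 -0.69  0.43 -0.73]
side 0.86 1010 size [ 26.8 223.1] ctr [-205.6   44.1] end1 [-95.9  23.5] end2 [-315.2   64.7] ang -10.6 z 24.3
```

```bash
python3 -m handwheel '[[[0,0,0,0,0,-1,-1],[0,0,0,0,0,-1,-1],[0,0,0,0,0,-1,-1],[0,0,0,0,0,-1,-1]]]' >/dev/null; python3 - <<'E'
from h import *
st();go(-347,70.5,28,-10.6)
d=np.load("side0.npy");P=pts("side",d);m=(d>0)&(P[...,2]>50)&(P[...,0]>200)&(P[...,0]<480)&(P[...,1]<-300)&(P[...,1]>-600); q=P[m]
print(len(q), q.min(0).round(),q.max(0).round(), "max y",np.percentile(q[:,1],[50,90,99]))
print(px("side",[314,-335,70]),px("side",[351,-430,70]))
E
```

```text
t 9.2 jig xyz [-358.   128.7] 27.7 toolx 131.6 tilt [ 0.007  0.001 -1.   ] F [-0.9  0.3  1.1] op 0.6 q [ 0.39  0.48  0.43  2.35 -0.53  0.39 -0.41]
row [0.254 0.152 0.   ] turn [ 0.006 -0.012 -1.318] | t 9.2
3019 [ 200. -554.   50.] [ 342. -464.  284.] max y [-524.7924203  -509.23036367 -469.29233506]
[np.float64(333.9830717977238), np.float64(362.2598540778007)] [np.float64(382.10077575026946), np.float64(387.7131622375868)]
```

```bash
python3 -m handwheel '[[[0.1,0.06,0,0,0,-1,-1],[0.1,0.06,0,0,0,-1,-1],[0.1,0.06,0,0,0,-1,-1],[0.1,0.06,0,0,0,-1,-1]]]' >/dev/null; python3 - <<'E'
from h import *
st();go(-347,70.5,28,-10.6);go(-347+64*.983,70.5-64*.184,28,-10.6)
E
```

```text
t 9.6 jig xyz [-353.7  105.8] 27.8 toolx 160.3 tilt [ 0.005  0.004 -1.   ] F [ 0.6 -0.9  0.2] op 1.0 q [ 0.48  0.48  0.3   2.29 -0.37  0.41 -0.09]
row [ 0.091  0.155 -0.   ] turn [ 0.009 -0.009 -0.317] | t 9.6
row [0.407 0.104 0.001] turn [ 0.009 -0.009 -0.317] | t 9.6
```

```bash
python3 -m handwheel '[[[0.085,0.155,0,0,0,-0.32,-1],[0.085,0.155,0,0,0,-0.32,-1],[0.085,0.155,0,0,0,-0.32,-1],[0.15,0.145,0,0,0,-0.32,-1],[0.21,0.136,0,0,0,-0.32,-1],[0.26,0.128,0,0,0,-0.32,-1],[0.31,0.12,0,0,0,-0.32,-1],[0.36,0.112,0,0,0,-0.32,-1],[0.407,0.104,0,0,0,-0.32,-1],[0.407,0.104,0,0,0,-0.32,-1]]]'; python3 - <<'E'
from h import *
st();tube_pose('side')
E
```

```text
t: 10.6
position: [367.2, -302.5, 28.3]
tool_rot: [3.02, 0.854, 0.009]
ft_force: [0.4, -1.1, 0.3]
opening: 0.5
finger_force: 0.0
t 10.6 jig xyz [-283.5   58.4] 28.3 toolx 169.3 tilt [ 0.005  0.005 -1.   ] F [ 0.4 -1.1  0.3] op 0.5 q [ 0.36  0.53  0.29  2.17 -0.32  0.48 -0.12]
side 0.62 319 size [ 23.5 132.8] ctr [-121.5   22.1] end1 [-55.6  14.2] end2 [-187.4   30.1] ang -6.9 z 24.0
```

```bash
python3 - <<'E'
from h import *
tube_pose('wrist','pics/w2.png')
im,d=r.get_image('side'); cv2.imwrite('pics/s2.png',cv2.resize(im[220:380,260:460],None,fx=3.5,fy=3.5,interpolation=cv2.INTER_CUBIC))
E
```

```text
wrist 0.91 18891 size [ 25.2 102.5] ctr [-222.    45.6] end1 [-171.7   35.8] end2 [-272.3   55.3] ang -10.9 z 25.2
```

View pics/s2.png

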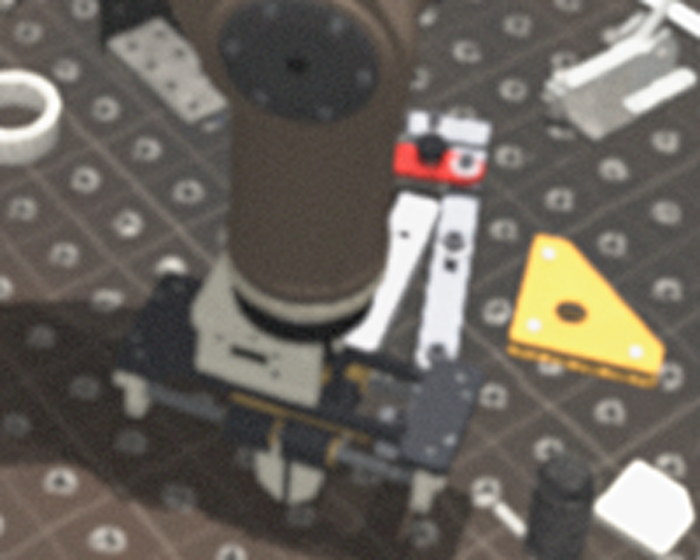

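View pics/w2.png

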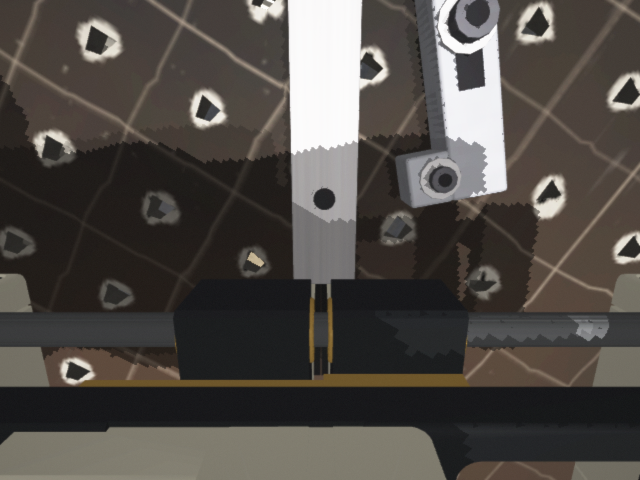

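Side view: the tube's far end is entering under the strap at about (425,200) in the crop, behind the post. The wrist view shows the fingers centred on its near end at (323,280). The tube stands at −10.9°, which is inside the limit, so I'll keep pushing along the fence.

```bash
python3 -m handwheel '[[[0.05,-0.009,0,0,0,0,-1],[0.1,-0.018,0,0,0,0,-1],[0.15,-0.028,0,0,0,0,-1],[0.2,-0.037,0,0,0,0,-1],[0.2,-0.037,0,0,0,0,-1]]]'; python3 - <<'E'
from h import *
st();tube_pose('wrist')
E
```

```text
t: 11.35
position: [397.6, -274.7, 28.4]
tool_rot: [3.02, 0.855, 0.01]
ft_force: [0.5, 0.3, -0.1]
opening: 0.5
finger_force: 0.0
t 11.35 jig xyz [-242.2   58.6] 28.4 toolx 169.3 tilt [ 0.005  0.004 -1.   ] F [ 0.5  0.3 -0.1] op 0.5 q [ 0.27  0.54  0.3   2.15 -0.33  0.49 -0.19]
wrist 0.85 18878 size [ 25.2 104.9] ctr [-180.7   44.9] end1 [-129.3   34.7] end2 [-232.1   55.2] ang -11.2 z 25.2
```

```bash
python3 -m handwheel '[[[0.03,-0.005,0,0,0,0,-1],[0.05,-0.009,0,0,0,0,-1],[0.055,-0.01,0,0,0,0,-1]]]'; python3 -m handwheel '[[[0.01,0,0,0,0,0,-1],[0.01,0,0,0,0,0,-1]]]' | grep ft; python3 - <<'E'
from h import *
st();tube_pose('wrist')
E
```

```text
t: 11.75
position: [404.3, -268.8, 28.5]
tool_rot: [3.021, 0.85, 0.008]
ft_force: [-1.4, -1.8, 0.8]
opening: 0.4
finger_force: 1.4
ft_force: [-0.5, -0.6, 0.4]
t 11.95 jig xyz [-231.5   58.1] 28.4 toolx 169.1 tilt [ 0.004  0.004 -1.   ] F [-0.5 -0.6  0.4] op 0.5 q [ 0.25  0.54  0.3   2.14 -0.33  0.49 -0.22]
wrist 0.85 18847 size [ 25.1 104.9] ctr [-169.2   44.5] end1 [-117.8   34.4] end2 [-220.7   54.7] ang -11.2 z 25.2
```

```bash
python3 -m handwheel '[[[0.012,-0.002,0,0,0,0,-1],[0.02,-0.003,0,0,0,0,-1],[0.02,-0.003,0,0,0,0,-1]]]' | grep ft; python3 - <<'E'
from h import *
st();tube_pose('wrist')
E
```

```text
ft_force: [-6.0, -4.8, 2.5]
t 12.35 jig xyz [-229.    58.1] 28.4 toolx 169.0 tilt [ 0.002  0.004 -1.   ] F [-6.  -4.8  2.5] op 0.2 q [ 0.24  0.54  0.31  2.14 -0.33  0.5  -0.22]
wrist 0.87 18988 size [ 25.2 105.1] ctr [-167.1   44.6] end1 [-115.5   34.4] end2 [-218.7   54.7] ang -11.1 z 25.2
```

Contact with the end stop at about 8 N. Next I'll back off, go round to the outer side and swing end 2 in.

```bash
python3 -m handwheel '[[[-0.071,0,0,0,0,0,-1],[-0.113,-0.218,0,0,0,-0.38,-1],[-0.113,-0.218,0,0,0,-0.38,-1],[0.083,-0.255,0,0,0,-0.38,-1],[0.083,-0.255,0,0,0,-0.38,-1],[0.1,-0.16,0,0,0,-0.38,-1],[0.11,-0.11,0,0,0,-0.38,-1],[0.12,-0.06,0,0,0,-0.38,-1],[0.133,-0.02,0,0,0,-0.38,-1],[0.133,-0.02,0,0,0,-0.38,-1]]]'; python3 - <<'E'
from h import *
st();tube_pose('wrist');tube_pose('side')
E
```

```text
t: 13.45
position: [430.5, -249.1, 28.6]
tool_rot: [2.926, 1.131, 0.009]
ft_force: [-0.8, 0.0, -0.5]
opening: 0.5
finger_force: 0.0
t 13.45 jig xyz [-200.7   55.4] 28.6 toolx 180.0 tilt [ 0.003  0.006 -1.   ] F [-0.8  0.  -0.5] op 0.5 q [ 0.22  0.55  0.26  2.12 -0.28  0.5  -0.14]
wrist 0.91 19478 size [ 25.5 104.5] ctr [-135.9   22.2] end1 [-83.7  19.3] end2 [-188.    25.2] ang -3.2 z 25.0
side 0.57 426 size [ 25.1 187.4] ctr [-130.6   21.7] end1 [-37.1  16.5] end2 [-224.2   26.8] ang -3.2 z 24.3
```

```bash
python3 -m handwheel '[[[0,0.025,0,0,0,0,-1],[0,0.045,0,0,0,0,-1],[0,0.06,0,0,0,0,-1],[0,0.06,0,0,0,0,-1]]]' | grep ft; python3 - <<'E'
from h import *
st();tube_pose('wrist');tube_pose('side')
E
```

```text
ft_force: [-0.1, -0.2, 1.0]
t 14.05 jig xyz [-200.7   44.3] 28.6 toolx 0.0 tilt [ 0.003  0.006 -1.   ] F [-0.1 -0.2  1. ] op 0.2 q [ 0.23  0.56  0.26  2.09 -0.28  0.52 -0.13]
wrist 0.78 19251 size [103.8  25.6] ctr [-134.7   15.5] end1 [-82.8  16.1] end2 [-186.6   14.9] ang 0.7 z 25.1
side 0.76 307 size [ 24.7 182.7] ctr [-130.7   14.4] end1 [-39.3  13.2] end2 [-222.    15.6] ang -0.7 z 24.3
```

```bash
python3 -m handwheel '[[[0,-0.06,0,0,0,0,-1],[0.25,-0.06,0,0,0,0,-1],[0.5,-0.06,0,0,0,0,-1],[0.5,-0.06,0,0,0,0,-1],[0.5,-0.02,0,0,0,0,-1],[0.5,0.0,0,0,0,0,-1],[0.5,0.01,0,0,0,0,-1],[0.5,0.018,0,0,0,0,-1],[0.5,0.018,0,0,0,0,-1]]]' | grep ft; python3 - <<'E'
from h import *
st();tube_pose('wrist');tube_pose('side')
E
```

```text
ft_force: [-3.3, 1.0, 2.6]
t 15.15 jig xyz [-102.    41.6] 28.8 toolx 179.9 tilt [ 0.002  0.004 -1.   ] F [-3.3  1.   2.6] op 0.4 q [ 0.06  0.6   0.28  1.99 -0.29  0.58 -0.29]
wrist 0.74 10430 size [87.6 26.4] ctr [-44.2  12. ] end1 [-0.4 12.1] end2 [-87.9  12. ] ang 0.0 z 25.1
side 0.56 546 size [172.3  24.8] ctr [-137.9   12.8] end1 [-51.8  13.2] end2 [-224.    12.3] ang 0.3 z 24.5
```

```bash
python3 -m handwheel '[[[0,0.012,0,0,0,0,-1],[0,0.012,0,0,0,0,-1],[0,-0.07,0,0,0,0,-1],[-0.25,-0.07,0,0,0,0,-1],[-0.5,-0.07,0,0,0,0,-1],[-0.5,-0.03,0,0,0,0,-1],[-0.5,0.0,0,0,0,0,-1],[-0.5,0.012,0,0,0,0,-1],[-0.5,0.012,0,0,0,0,-1]]]' | grep ft; python3 - <<'E'
from h import *
st();tube_pose('wrist')
E
```

```text
ft_force: [-9.0, 2.2, 3.5]
t 16.25 jig xyz [-201.    41.3] 27.9 toolx 0.0 tilt [ 0.001 -0.    -1.   ] F [-9.   2.2  3.5] op 0.5 q [ 0.24  0.57  0.26  2.08 -0.28  0.53 -0.13]
wrist 0.82 19386 size [102.9  26. ] ctr [-135.1   12. ] end1 [-83.6  12.3] end2 [-186.5   11.8] ang 0.3 z 25.1
```

```bash
python3 -m handwheel '[[[0,-0.1,0,0,0,0,-1],[0,-0.25,0,0,0,0,-1],[0,-0.25,-0.4,0,0,0,-1],[0,-0.25,-0.9,0,0,0,-1],[0,-0.25,-0.9,0,0,0,-1],[0,-0.25,-0.9,0,0,0,-1],[0,-0.25,-0.9,0,0,0,-1]]]' | grep ft;python3 - <<'E'
from h import *
st();tube_pose('wrist','pics/w3.png');tube_pose('side','pics/s3.png')
E
```

```text
ft_force: [-0.1, -0.0, 0.5]
t 17.05 jig xyz [-198.5   86.6] 213.1 toolx 0.1 tilt [ 0.008  0.014 -1.   ] F [-0.1 -0.   0.5] op 0.2 q [ 0.04  0.21  0.41  2.03 -0.11  0.91 -0.32]
wrist 0.65 6277 size [175.9  26.9] ctr [-133.5   13.6] end1 [-45.6  14. ] end2 [-221.5   13.2] ang 0.3 z 22.5
side 0.78 727 size [192.4  25.5] ctr [-133.    12.6] end1 [-36.8  12.7] end2 [-229.2   12.6] ang 0.0 z 24.3
side 0.51 193 size [269.   58.7] ctr [-115.6   26.9] end1 [18.9 27.8] end2 [-250.1   25.9] ang 0.4 z 23.5
```

View pics/w3.png

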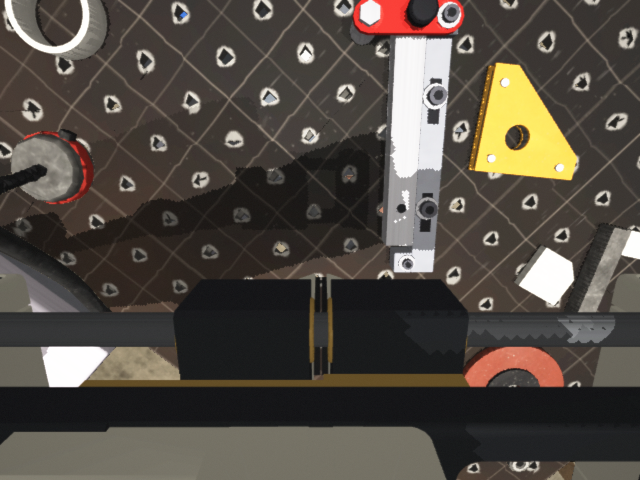

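View pics/s3.png

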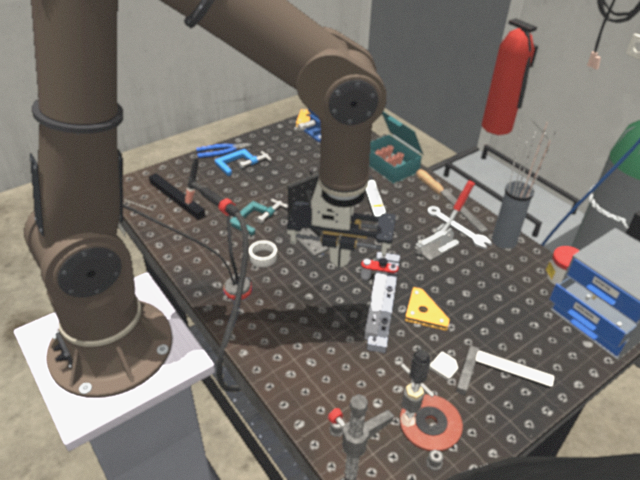

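The tube lies flat along the fence between the stops: near end at (398,245) in the wrist view, far end under the strap at (415,38). The ring, magnet, coupon and clamp are where they were, and the robot is clear.

```bash
python3 -m handwheel '[[[0,0,0,0,0,0,-1],[0,0,0,0,0,0,-1]]]' | grep -E "^t|ft"; python3 -c "
from rig import r
print(r.sign_off())"
```

```text
t: 17.45
tool_rot: [2.927, 1.133, 0.005]
ft_force: [-0.2, -0.1, -0.1]
the job is handed in; nothing more can be done
None
```

I handed the job in at about 17.5 s: the tube was pushed, never gripped or lifted, behind the post to the end stop, then swung in flat along the fence between the two stops, with the arm clear and the four bystanders where they lay.

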